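# Press the lamp tester's contact bar evenly

## Robot

A 6-joint arm with a two-finger parallel gripper is mounted at the origin on the work surface; the furniture and walls round the work are solid. World frame = base frame: x ahead of the robot, y to its left, z up, the work surface at z = 0. Lengths are in m, angles in rad, forces in N, time in s.
With the tool pointing down it reaches from about 0.375 to 0.975 m from the base axis. Payload 3.8 kg.
Tool frame: the origin (TCP) lies at the very end of the fingers, on their centre line; the grasp point (between the pads) lies 19 mm behind it; z points along the fingers, y is the line along which they close (so a half turn about z gives the same grasp; the last joint's range is limited). The gripper opens to 85 mm and grips with 20 to 120 N. Pads are 22 mm wide; open, the fingers measure 114 mm over their backs; the gripper's body (76 mm by 85 mm) begins 54 mm behind the grasp point. The pads swing forward as they close: fully open they stand 13 mm farther back than shut.
Start: joints at [-1.161, 0.264, 1.604, -0, 1.274, -0.037], TCP at [0.292, -0.609, 0.231] pointing down, gripper open.
Joint ranges: [-2.63, 2.63], [-0.94, 2.18], [0.31, 2.57], [-1.31, 4.45], [0, 2.66], [-2.55, 2.55]. Speed limits (rad/s): [2.57, 2.57, 3.14, 3.14, 3.14, 3.14].

## Interface

Orientations are given as a rotation vector (axis times angle).
In Python, from workcell import read_state, read_camera, calibration, finish_job gives the robot as it stands.
- The arm moves only by the tool step_arm, never from a script. Its argument "commands" is a list of rows, each an object of numbers: "fingers": the gripper's target within -1 to 1 (shut at 1, half-way at 0, fully open at -1); "dx", "dy", "dz": the shift along the tool's x, y, z in m; "roll": the turn about the tool's z in degrees. In form: [{"fingers": .., "dx": .., "dy": .., "dz": .., "roll": ..}, ...]. A call has 1 to 8 rows; each row is the pose to reach, as a shift and turn from the pose commanded when the call began, along the tool's axes at that moment; what a row does not reach only later rows make up. A row lasts 1/8 s, in which the tool goes at most 62.5 mm and 10.7 degrees, less where a joint would pass 70% of its speed; a pose out of reach is approached as far as the arm can. A call with a gripper value outside its range is refused whole. The fingers move at their own pace and stop on an object; "squeeze" is the grip in N (left out, the last holds). Time passes only in rows, so rows that repeat a pose let the fingers close. It gives the time, the measured TCP pose, the force, the opening and the grip force at its end, in the units of the state.
- read_state(): the state, without advancing time (a new reading comes with each control period).
- read_camera(name): name is "scene" or "top"; returns (picture, depth): 480x640x3 uint8, blue, green, red; 480x640 float32, m along the optical axis (not along the pixel's ray), 0 where there is no reading.
- calibration(name): a dict with "intrinsics" (3x3 intrinsics, pixels), "world_to_cam" (4x4, takes a point from world to camera coordinates). Camera axes: x right, y up, looking along -z (the intrinsics and any distortion apply to the point x, -y, -z); pixel columns grow to the right and rows downward; lengths in m; the calibration is good to about 2 mm. A picture is of the moment at which its call begins. calibration takes no time and is no camera call.
- finish_job(): hands the job in; it is judged then, once.
The state is a dict: "time": time; "q": joint angles; "joint_vel": joint speeds; "joint_torque": joint torques, N m; "tool_pos": TCP position; "tcp_rot": TCP orientation; "wrist_force": force on the tool from outside, world axes, zero at the start; "torque": the same for the moment, N m; "width": opening from 0.0 (shut) to 1.0 (fully open); "grip_force": force on a finger pad.
Only numpy, scipy, OpenCV 4.12 (cv2) and the standard library are available. Lean on these libraries where they do the work, as an engineer would, in place of code of your own. Each camera call takes 0.05 s, during which the arm holds its last target. There are 200 camera calls.

## Task

Two lamp testers stand on the bench; the one with the blue bar has a lamp module in its bed. Press its long blue bar down near the middle, so that both ends go down evenly, until it is fully home, then let go: it stays down. Leave the tester with the orange bar alone.

Things in the scene. Friction and masses are not known exactly. Their poses are not given: they have to be found in the camera images.
- blue_pad (a point): Middle of the blue bar's top face, marked by seven black ribs; moves with the bar: press here, straight down. The bar is 200 mm long (along this point's y axis), 24 wide, 16 thick. x axis: from the bar to the rear hinge, away from the robot within about 20 degrees. Top of the bar above the table: 88 mm raised, 66 mm home. Fixed grey base 150 x 230 x 30 mm, front edge 25 mm before this point.
- blue_bar (a joint): How far the blue bar is pressed, rad: about 0 raised, 0.2 fully home on a firm stop, 22 mm lower. Two arms carry the bar's ends, turning about a level shaft 110 mm behind the bar and 68 mm above the table, between bearing blocks 82 mm high. It resists with about 4 N all the way, pressed at its middle, and stays where it is left: no springing back.
- blue_skew (a joint): How far the blue bar leans to one end, rad: 0 level. It gives way by about 0.02 rad for each 10 mm that a 4 N press is off the middle, more for a harder press, and springs back to level when let go. A press within 20 mm of the middle goes down well level.
- orange_bar (a joint): How far the orange bar of the other tester is pressed, rad: about 0 raised, 0.2 home. That tester has the same build and size as the blue one but an empty bed; it stands beside it on the left or right, at its own angle, and its bar moves as easily. To be left as it is.

How it is judged:
At the end, for the whole second after the job is handed in: The blue bar is fully home (more than 0.17 of 0.2 rad, the last 3 mm of its travel allowed), level within 0.03 rad, and the orange bar is still raised (less than 0.06 rad) (value of joint blue_bar above 0.17 rad and value of joint blue_skew between -0.03 and 0.03 rad and value of joint orange_bar below 0.06 rad); the robot touches nothing.
It fails at once if the blue bar leans more than 0.08 rad (5 degrees) to one end while it is going down (before 0.17 rad): it was pressed too far from its middle (value of joint blue_bar below 0.17 rad and (value of joint blue_skew above 0.08 rad or value of joint blue_skew below -0.08 rad)).
It fails at once if the orange bar is pressed (0.06 rad or more) (value of joint orange_bar above 0.06 rad).
It also fails if it takes over 26 s, if anything falls off the work surface, if the arm or the gripper's body presses on something with over 40 N, if the wrist force passes 120 N, or if a joint passes its speed limit or range.

## Working session

There is one attempt and no reset: what is moved stays moved. The work goes in short steps, Python scripts to look and compute and a tool call to move; the robot and the scene stay as the last step left them, time stands still between calls to the robot, and variables do not carry over. Pictures are saved under pics/ and viewed, at most 10 in all, crops included, and the job is handed in when it is done.

Besides the shell and the picture viewer there is one more tool, called after "Request:" by a JSON object that holds its "name" and its "arguments". step_arm: Moves the arm, as the interface text tells. Its arguments: {"type":"object","properties":{"commands":{"type":"array","items":{"type":"object","properties":{"fingers":{"type":"number"},"dx":{"type":"number"},"dy":{"type":"number"},"dz":{"type":"number"},"roll":{"type":"number"}}}},"squeeze":{"type":"number"}},"required":["commands"]}

```bash
mkdir -p pics; cat > h.py <<'E'
import numpy as np, cv2
from workcell import *
def pts(name, mask, depth):
    c=calibration(name);K=np.array(c["intrinsics"]);T=np.linalg.inv(np.array(c["world_to_cam"]))
    v,u=np.nonzero(mask&(depth>0));d=depth[v,u]
    p=np.c_[(u-K[0,2])/K[0,0]*d,-(v-K[1,2])/K[1,1]*d,-d]
    return p@T[:3,:3].T+T[:3,3],u,v
E
python3 - <<'E'
from h import *
for n in("top","scene"):
    p,d=read_camera(n);cv2.imwrite(f"pics/{n}0.png",p);np.savez(f"{n}0.npz",p=p,d=d)
    print({k:np.array(v).round(3).tolist() for k,v in calibration(n).items()})
    h=cv2.cvtColor(p,cv2.COLOR_BGR2HSV)
    for c,lo,hi in(("blue",(100,120,50),(128,255,255)),("orange",(5,150,80),(22,255,255))):
        m=cv2.inRange(h,lo,hi)>0
        N,l,s,ce=cv2.connectedComponentsWithStats(m.astype(np.uint8))
        for i in range(1,N):
            if s[i,4]>60:
                P,u,v=pts(n,l==i,d);print(n,c,s[i].tolist(),np.median(P,0).round(4) if len(P) else 0,np.percentile(P,[2,98],axis=0).round(3).tolist())
s=read_state();print(s)
E
```

```text
{'intrinsics': [[490.016, 0.0, 313.579], [0.0, 490.016, 241.422], [0.0, 0.0, 1.0]], 'world_to_cam': [[0.032, -0.999, 0.004, 0.04], [0.978, 0.032, 0.208, -0.582], [-0.208, -0.002, 0.978, -0.954], [0.0, 0.0, 0.0, 1.0]]}
top blue [356, 248, 98, 15, 983] [ 0.5528 -0.1235  0.0849] [[0.538, -0.219, 0.081], [0.567, -0.029, 0.089]]
top orange [163, 237, 97, 32, 959] [0.545  0.2629 0.0852] [[0.52, 0.172, 0.081], [0.571, 0.358, 0.089]]
{'intrinsics': [[560.553, 0.0, 315.485], [0.0, 560.553, 238.788], [0.0, 0.0, 1.0]], 'world_to_cam': [[-0.789, -0.615, 0.006, 0.485], [0.272, -0.34, 0.9, -0.229], [-0.551, 0.712, 0.435, -0.784], [0.0, 0.0, 0.0, 1.0]]}
scene blue [348, 205, 54, 34, 377] [ 0.5485 -0.0909  0.0857] [[0.537, -0.21, 0.082], [0.564, -0.024, 0.088]]
scene orange [183, 280, 115, 51, 1049] [0.5443 0.2896 0.0858] [[0.519, 0.179, 0.082], [0.568, 0.364, 0.088]]
{'time': 0.1, 'q': array([-1.16089367e+00,  2.64690723e-01,  1.60526048e+00, -1.28791492e-05,
        1.27369052e+00, -3.69076324e-02]), 'joint_vel': array([-2.99642725e-04,  9.18205453e-04, -2.92487735e-03, -7.59062875e-04,
       -1.03875191e-03,  9.72192788e-05]), 'joint_torque': array([ 1.49897010e-04, -5.16707826e+01, -3.68590164e+01, -9.49106948e-05,
        6.27945774e-03, -1.59957261e-05]), 'tool_pos': array([ 0.29138501, -0.6081271 ,  0.23006537]), 'tcp_rot': array([-3.06155731e+00, -6.95584501e-01,  6.15410851e-04]), 'wrist_force': array([ 0.84845719, -0.01163954,  1.17169299]), 'torque': array([0.01871309, 0.02550264, 0.03265911]), 'grip_force': 0.0, 'width': 1.0050060030425971}
```

View pics/top0.png

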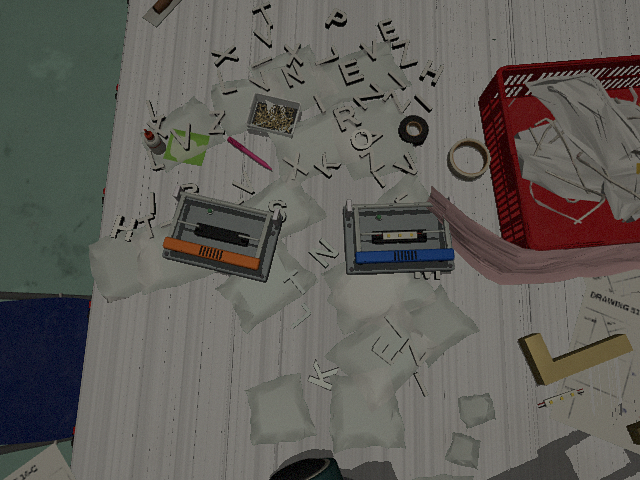

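View pics/scene0.png

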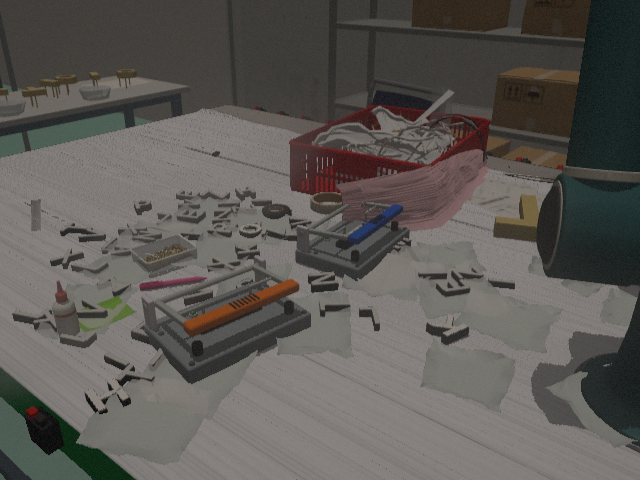

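The top view shows the blue bar on the right, at cols 356–453 around row 256, with its ribs near (405, 256). The orange bar is on the left, around (222, 253). The heights read about 0.086 m, close to the 0.088 m given. Next I'll refine the centre using the ribs and work out the move.

```bash
python3 - <<'E'
from h import *
from scipy.spatial.transform import Rotation as R
D=np.load("top0.npz");p,d=D["p"],D["d"]
m=cv2.inRange(cv2.cvtColor(p,cv2.COLOR_BGR2HSV),(100,120,50),(128,255,255))
m[:240]=0;m[270:]=0;m[:,:350]=0;m[:,460:]=0
f=cv2.morphologyEx(m,cv2.MORPH_CLOSE,np.ones((5,9)))>0
def plane(u,v,z=.088):
    c=calibration("top");K=np.array(c["intrinsics"]);T=np.linalg.inv(np.array(c["world_to_cam"]))
    r=T[:3,:3]@[(u-K[0,2])/K[0,0],-(v-K[1,2])/K[1,1],-1];return T[:3,3]+r*(z-T[2,3])/r[2]
for nm,mm in(("bar",f),("ribs",f&(m==0))):
    v,u=np.nonzero(mm); q=np.array([plane(a,b) for a,b in zip(u,v)])[:,:2].astype(np.float32)
    print(nm,len(u),q.mean(0),np.median(q,0),cv2.minAreaRect(q))
P,u,v=pts("top",f,d);t=P[P[:,2]>.084];print(len(t),t.mean(0),cv2.minAreaRect(t[:,:2].astype(np.float32)))
s=read_state();Rm=R.from_rotvec(s["tcp_rot"]).as_matrix();print(Rm.round(3))
print("shift to (.5525,-.124,.15):",Rm.T@(np.array([.5525,-.124,.15])-s["tool_pos"]))
E
```

```text
bar 1094 [ 0.55206704 -0.12405532] [ 0.55204004 -0.12326485] ((0.5521695017814636, -0.12440859526395798), (0.022725187242031097, 0.19626297056674957), 3.987999200820923)
ribs 111 [ 0.5517758  -0.12433273] [ 0.5512772 -0.1252509] ((0.5504515767097473, -0.09964660555124283), (0.018358686938881874, 0.11029665172100067), 3.5711355209350586)
764 [ 0.55291903 -0.12726625  0.08588831] ((0.5525848865509033, -0.12509584426879883), (0.02283846214413643, 0.19672131538391113), 3.750765800476074)
[[ 0.902  0.432 -0.001]
 [ 0.432 -0.902  0.002]
 [ 0.    -0.002 -1.   ]]
shift to (.5525,-.124,.15): [ 0.44466449 -0.32360846  0.08075649]
```

Request:
{"name": "step_arm", "arguments": {"commands": [{"fingers":1,"dx":0.05,"dy":-0.036,"dz":0,"roll":4},{"fingers":1,"dx":0.1,"dy":-0.072,"dz":0,"roll":8},{"fingers":1,"dx":0.15,"dy":-0.108,"dz":0,"roll":12},{"fingers":1,"dx":0.2,"dy":-0.144,"dz":0,"roll":16},{"fingers":1,"dx":0.25,"dy":-0.18,"dz":0,"roll":20},{"fingers":1,"dx":0.3,"dy":-0.217,"dz":0,"roll":22},{"fingers":1,"dx":0.35,"dy":-0.253,"dz":0,"roll":22},{"fingers":1,"dx":0.4,"dy":-0.289,"dz":0,"roll":22}]}}

```text
time: 1.1
tool_pos: [0.5279, -0.1733, 0.231]
tcp_rot: [-3.14, -0.099, 0.0]
wrist_force: [0.1, -0.2, -1.1]
width: -0.0
grip_force: 0.0
```

```bash
python3 - <<'E'
from h import *
from scipy.spatial.transform import Rotation as R
s=read_state();Rm=R.from_rotvec(s["tcp_rot"]).as_matrix();print(s["time"],s["tool_pos"],s["width"],Rm.round(3))
print(Rm.T@(np.array([.5525,-.1245,.12])-s["tool_pos"]))
E
```

```text
1.1 [ 0.52787459 -0.17330799  0.23095836] -0.0002061018178645485 [[ 0.998  0.063 -0.   ]
 [ 0.063 -0.998  0.   ]
 [-0.    -0.    -1.   ]]
[ 0.02767136 -0.04716105  0.11095279]
```

Request:
{"name": "step_arm", "arguments": {"commands": [{"fingers":1,"dx":0.0277,"dy":-0.0472,"dz":0.02,"roll":0},{"fingers":1,"dx":0.0277,"dy":-0.0472,"dz":0.07,"roll":0},{"fingers":1,"dx":0.0277,"dy":-0.0472,"dz":0.11,"roll":0},{"fingers":1,"dx":0.0277,"dy":-0.0472,"dz":0.11,"roll":0}]}}

```text
time: 1.6
tool_pos: [0.5484, -0.125, 0.1169]
tcp_rot: [-3.137, -0.1, 0.014]
wrist_force: [0.6, 0.8, -0.2]
width: -0.001
grip_force: 0.0
```

```bash
python3 - <<'E'
from h import *
a,d=read_camera("top");b,_=read_camera("scene")
cv2.imwrite("pics/near.png",np.hstack([cv2.resize(a[190:300,330:480],None,fx=2.6,fy=2.6),cv2.resize(b[120:230,290:440],None,fx=2.6,fy=2.6)]))
print(read_state()["tool_pos"])
E
```

```text
[ 0.55231451 -0.12654932  0.12174715]
```

View pics/near.png

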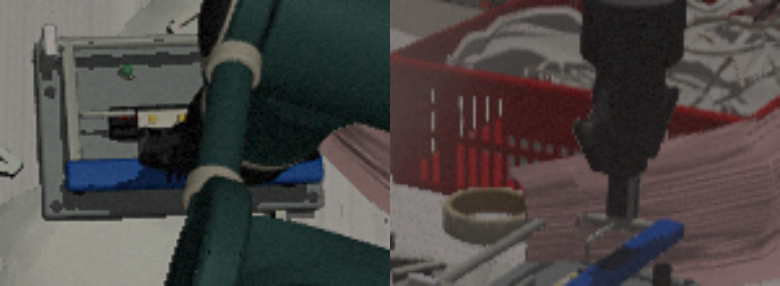

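The shut fingers are above the bar near its middle: the left crop shows them just left of the wrist, and the right crop shows them directly over the bar. I'll press down slowly.

Request:
{"name": "step_arm", "arguments": {"commands": [{"fingers":1,"dz":0.015},{"fingers":1,"dz":0.025},{"fingers":1,"dz":0.032},{"fingers":1,"dz":0.037},{"fingers":1,"dz":0.042},{"fingers":1,"dz":0.046},{"fingers":1,"dz":0.05},{"fingers":1,"dz":0.05}]}}

```text
invalid input
```

Request:
{"name": "step_arm", "arguments": {"commands": [{"fingers":1,"dx":0,"dy":0,"dz":0.015,"roll":0},{"fingers":1,"dx":0,"dy":0,"dz":0.025,"roll":0},{"fingers":1,"dx":0,"dy":0,"dz":0.032,"roll":0},{"fingers":1,"dx":0,"dy":0,"dz":0.037,"roll":0},{"fingers":1,"dx":0,"dy":0,"dz":0.042,"roll":0},{"fingers":1,"dx":0,"dy":0,"dz":0.046,"roll":0},{"fingers":1,"dx":0,"dy":0,"dz":0.05,"roll":0},{"fingers":1,"dx":0,"dy":0,"dz":0.05,"roll":0}]}}

```text
time: 2.7
tool_pos: [0.552, -0.1264, 0.0708]
tcp_rot: [-3.14, -0.099, 0.0]
wrist_force: [-1.5, 0.3, 1.4]
width: 0.002
grip_force: 0.9
```

Request:
{"name": "step_arm", "arguments": {"commands": [{"fingers":1,"dx":0,"dy":0,"dz":0.003,"roll":0},{"fingers":1,"dx":0,"dy":0,"dz":0.005,"roll":0},{"fingers":1,"dx":0,"dy":0,"dz":0.006,"roll":0},{"fingers":1,"dx":0,"dy":0,"dz":0.006,"roll":0}]}}

```text
time: 3.2
tool_pos: [0.5526, -0.1266, 0.0664]
tcp_rot: [3.14, 0.099, 0.001]
wrist_force: [-5.7, 0.3, 10.0]
width: 0.0
grip_force: 5.6
```

Request:
{"name": "step_arm", "arguments": {"commands": [{"fingers":1,"dx":0,"dy":0,"dz":0.001,"roll":0},{"fingers":1,"dx":0,"dy":0,"dz":0.002,"roll":0},{"fingers":1,"dx":0,"dy":0,"dz":0.002,"roll":0}]}}

```text
time: 3.58
tool_pos: [0.5527, -0.1268, 0.0657]
tcp_rot: [3.139, 0.099, 0.001]
wrist_force: [-9.1, -0.1, 16.9]
width: 0.002
grip_force: 9.5
```

The force is rising while the height stays at 66 mm, so the bar is on its stop. I'll lift off, back away and check.

Request:
{"name": "step_arm", "arguments": {"commands": [{"fingers":1,"dx":0,"dy":0,"dz":-0.01,"roll":0},{"fingers":1,"dx":0,"dy":0,"dz":-0.04,"roll":0},{"fingers":1,"dx":0,"dy":0,"dz":-0.09,"roll":0},{"fingers":1,"dx":0,"dy":0,"dz":-0.14,"roll":0},{"fingers":1,"dx":-0.04,"dy":0.04,"dz":-0.16,"roll":0},{"fingers":1,"dx":-0.07,"dy":0.09,"dz":-0.16,"roll":0},{"fingers":1,"dx":-0.09,"dy":0.14,"dz":-0.16,"roll":0},{"fingers":1,"dx":-0.1,"dy":0.19,"dz":-0.16,"roll":0}]}}

```text
time: 4.58
tool_pos: [0.4642, -0.324, 0.2237]
tcp_rot: [3.139, 0.098, 0.004]
wrist_force: [0.1, -0.6, 0.8]
width: -0.003
grip_force: 0.0
```

Request:
{"name": "step_arm", "arguments": {"commands": [{"fingers":1,"dx":-0.02,"dy":0.05,"dz":0,"roll":0},{"fingers":1,"dx":-0.02,"dy":0.1,"dz":0,"roll":0},{"fingers":1,"dx":-0.02,"dy":0.1,"dz":0,"roll":0},{"fingers":1,"dx":-0.02,"dy":0.1,"dz":0,"roll":0}]}}

```text
time: 5.08
tool_pos: [0.4509, -0.4232, 0.2227]
tcp_rot: [-3.139, -0.098, -0.001]
wrist_force: [-0.9, 0.3, -0.1]
width: -0.002
grip_force: 0.0
```

```bash
python3 - <<'E'
from h import *
for n in("top","scene"):
    p,d=read_camera(n);cv2.imwrite(f"pics/{n}1.png",p)
    h=cv2.cvtColor(p,cv2.COLOR_BGR2HSV)
    for c,lo,hi in(("blue",(100,120,50),(128,255,255)),("orange",(5,150,80),(22,255,255))):
        m=cv2.inRange(h,lo,hi)>0
        N,l,s,ce=cv2.connectedComponentsWithStats(m.astype(np.uint8))
        for i in range(1,N):
            if s[i,4]>60 and 190<s[i,1]<330:
                P,u,v=pts(n,l==i,d);y=P[:,1];z=P[:,2]
                print(n,c,s[i].tolist(),np.median(P,0).round(4),"z right/left end",[np.percentile(z[k],80).round(4) for k in(y<np.percentile(y,25),y>np.percentile(y,75))])
s=read_state();print(s["time"],s["tool_pos"],s["wrist_force"])
E
```

```text
top blue [355, 251, 96, 14, 971] [ 0.552  -0.1236  0.0638] z right/left end [np.float64(0.0653), np.float64(0.0657)]
top orange [163, 237, 97, 32, 959] [0.5451 0.2633 0.0849] z right/left end [np.float64(0.0864), np.float64(0.0862)]
scene blue [349, 213, 53, 37, 426] [ 0.5485 -0.0884  0.0643] z right/left end [np.float64(0.066), np.float64(0.0656)]
scene orange [183, 280, 115, 51, 1053] [0.5443 0.29   0.0857] z right/left end [np.float64(0.0866), np.float64(0.0866)]
5.175 [ 0.45097708 -0.42231711  0.22301167] [-0.05887697 -0.73656026  0.53422326]
```

View pics/top1.png

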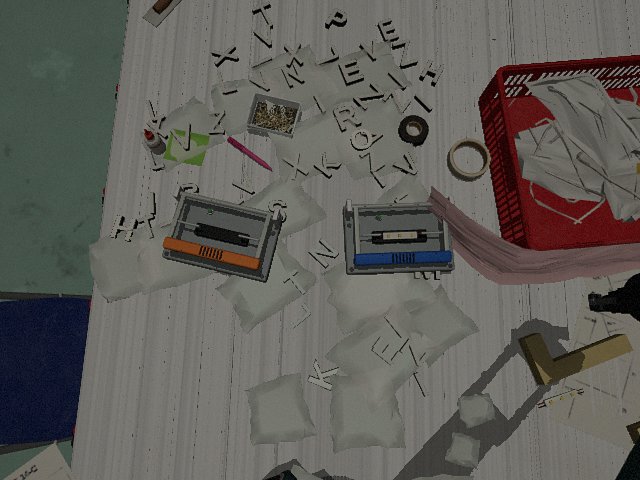

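The blue bar, now around (404, 258), is down about 21 mm and level. The orange bar is unchanged and the arm is clear of everything.

```bash
python3 -c "
from workcell import *
print(finish_job())"
```

```text
the job is handed in; nothing more can be done
None
```

I pressed the blue bar near its middle onto its stop, let go and handed the job in: the cameras show it about 21 mm lower and level, the orange bar still raised, and the arm clear (the hand-in returned no verdict).

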